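# Lay up a coaster and clamp it in the dowel press by hand

## Robot

A 6-joint arm with a two-finger parallel gripper is mounted at the origin on the work surface. World frame = base frame: x ahead of the robot, y to its left, z up, the work surface at z = 0. Lengths are in m, angles in degrees, forces in N, time in s.
With the tool pointing down it reaches from about 0.25 to 0.725 m from the base axis. Payload 9.7 kg.
Tool frame: the origin (TCP) lies midway between the tips of the shut fingers; the grasp point (between the pads) lies 19 mm behind it; x points along the fingers, y is the direction in which the jaws open and shut, and the axes are right-handed (so a half turn about x gives the same grasp; the last joint's range is limited). The gripper opens to 85 mm and grips with 20 to 120 N. Pads are 22 mm wide; open, the fingers measure 114 mm over their backs; the gripper's body (76 mm by 85 mm) begins 54 mm behind the grasp point. The pads swing forward as they close: fully open they stand 13 mm farther back than shut.
Start: joints at [67.38, 4.979, 10.078, 95.1, 0, 90], TCP at [0.212, 0.508, 0.231] pointing down, gripper open.
Joint ranges: [-179.16, 179.16], [-48.56, 103.87], [-65.8, 70.77], [-126.05, 130.52], [-82.76, 87.17], [-180, 180]. Speed limits (degrees/s): [127.2, 127.2, 147.25, 180, 180, 180].

## Interface

Orientations are given as [roll, pitch, yaw] about the fixed x, y, z axes, in that order (R = Rz(yaw) Ry(pitch) Rx(roll)).
In Python, from workcell import bot, cams gives the robot as it stands.
- The arm moves only by the tool apply_moves, never from a script. Its argument "commands" is a list of rows, each a list of 5 numbers: the shift along the tool's x, y, z in m, then the turn about the tool's x in rad, then the opening, from -1 (shut) to 1 (fully open). In form: [[tx, ty, tz, roll, hand], ...]. A call has 1 to 12 rows; each row is the pose to reach, as a shift and turn from the pose measured when the call began, along the tool's axes at that moment; what a row does not reach only later rows make up. A row lasts 1/10 s, in which the tool goes at most 50 mm and 8.59 degrees, less where a joint would pass 70% of its speed; a pose out of reach is approached as far as the arm can. A call with a gripper value outside its range is refused whole. The fingers move at their own pace and stop on an object; "newtons" is the grip in N (left out, the last holds). Time passes only in rows, so rows that repeat a pose let the fingers close. It gives the time, the measured TCP pose, the force and the opening at its end, in the units of the state.
- bot.get_obs(): the state, without advancing time (a new reading comes with each control period).
- cams.camera(name): name is "scene" or "top" or "wrist"; returns a dict with "frame" (420x560x3 uint8, blue, green, red), "depth" (420x560 float32, m along the optical axis (not along the pixel's ray), 0 where there is no reading), "camera_matrix" (3x3 intrinsics, pixels), "R" (3x3) and "t" (3): a world point X has camera coordinates R X + t; the wrist camera has in their place "mount" (4x4, takes a point from camera to tool coordinates, whose origin is the TCP and whose axes are the tool frame's). Camera axes: x right, y down, z forward; pixel columns grow to the right and rows downward; lengths in m; the calibration is good to about 2 mm. A picture is of the moment at which its call begins: read the wrist's pose just before it.
- bot.job_done(): hands the job in, once; it reports no verdict.
Trained networks look in the newest picture that a camera, given by its name, has taken for a name from the list of things; names that differ only in an ending like _2 or _b are one class to them, and where a whole thing is asked for, a point or a joint stands for the part that bears it (a point fixed in the world has none). Each returns a list of dicts, best first, with "confidence" (0 to 1); they miss things now and then, are a little off and sometimes report something else, mostly with a low value. They report only what shows in the picture. A call takes as long as a camera call. They do not tell look-alikes from the thing itself.
- cams.spot_in(name, camera): "rect" ([left, top, right, bottom] in pixels, round what is visible of it).
The state is a dict: "time": time; "q": joint angles; "qd": joint speeds; "joint_efforts": joint torques, N m; "ee_pos": TCP position; "tcp_rot": TCP orientation; "wrist_force": force on the tool from outside, world axes, zero at the start; "torque": the same for the moment, N m; "opening": finger opening in m.
Only numpy, scipy, OpenCV 4.12 (cv2) and the standard library are available. Lean on these libraries where they do the work, as an engineer would, in place of code of your own. Each camera call takes 0.05 s, during which the arm holds its last target. There are 200 camera calls.

## Task

Make up a coaster in the little dowel press: lay (do not drop) the cork disc centred in the black circle on the sprung bed, then the red-painted disc squarely on top of it, edges flush, painted face up. Then take the top board by its yellow handle, lower it over the press's two dowels onto the discs, press down firmly until the sprung bed has sunk most of its 12 mm travel, and finish there, still gripping the handle and holding the press closed. Leave the blue disc and the other things on the table where they are.

Things in the scene. Friction and masses are not known exactly. Their poses are not given: they have to be found in the camera images.
- press: the fixed dowel press: dark wooden base 200 x 110 x 12 mm (x, y, z). Origin: centre of the base's underside, on the table; x along the long side, z up. Two upright steel dowels, 10 mm diameter, at x = -70 and +70 mm (y = 0), their tips 84 mm above the table, the last 12 mm tapering to 4 mm diameter. Between them is the sprung bed
- bed_mark (a point): centre of the top face of the sprung bed: a pale wooden slab 90 x 86 mm (x, y) marked with a black circle 66 mm inside and 72 mm outside diameter. 36 mm above the table with the bed up; moves down with the bed; axes as the press
- bed (a joint): how far the bed has been pushed down, m: 0 is up, 0.012 is the lower stop. A spring of about 1.2 N per mm, preloaded: the discs do not sink it, the top board's own weight sinks it 1 to 3 mm, a further push of about 12 N takes it to the stop; it springs back up when let go
- top_board: the loose top board of the press, about 0.35 kg: brown board 170 x 80 x 15 mm (x, y, z) lying flat on the table, with two 12 mm through holes at x = -70 and +70 mm (y = 0), symmetrical so either way round fits. On its middle a yellow handle bar 70 mm long (x), 26 mm wide (y), rising from 15 to 52 mm above the underside. Origin: centre of the underside; z up
- cork_disc: plain brown cork disc, 60 mm diameter, 12 mm thick, lying on the table; origin: centre of its underside; z up
- red_disc: pale wooden disc, 60 mm diameter, 10 mm thick, its top painted red with white dots; lies on the table painted face up; origin: centre of its underside; z up
- blue_disc: a wooden disc of the same size (60 x 10 mm), painted blue with yellow dots: not wanted, leave it; origin: centre of its underside; z up
- red_pail: white paint pail with a red band, 105 mm diameter, 116 mm tall, bystander; origin: centre of its underside; z up
- blue_pail: white paint pail with a blue band, 105 mm diameter, 116 mm tall, bystander; origin: centre of its underside; z up
- pail_lid: white and green pail lid lying flat, 96 mm diameter, 10 mm thick, bystander; origin: centre of its underside; z up
- brush: paint brush with a yellow handle, 190 mm long, lying on the table, bystander; its x runs along the brush
- water_jar: small empty glass jar, 60 mm diameter, 60 mm tall, bystander; origin: centre of its underside; z up
- brush_pot: terracotta pot of paint brushes, 80 mm diameter, 110 mm tall (brushes to 210 mm), bystander; origin: centre of its underside; z up
Mind the look-alikes: they are no part of the job. There is more than one size of the cork_disc; the one meant has the size given above.

How it is judged:
By the outcome, as a careful person would: the job done as asked, in the order asked, and still so for the second after the job is handed in, while the arm keeps its last pose, push and grip.
It also fails if it takes over 72 s, if anything falls off the work surface, if the arm or the gripper's body presses on something with over 40 N, if the wrist force passes 120 N, or if a joint passes its speed limit or range.

## Working session

There is one attempt and no reset: what is moved stays moved. The work goes in short steps, Python scripts to look and compute and a tool call to move; the robot and the scene stay as the last step left them, time stands still between calls to the robot, and variables do not carry over. Pictures are saved under pics/ and viewed, about 8 in all and at most 12, crops included, and the job is handed in when it is done.

Besides the shell and the picture viewer there is one more tool, called after "Emit:" as a command line: name --pt "numbers of a row" for each row, then --argument value for the rest. apply_moves: Moves the arm, as the interface text tells. Its arguments: {"type":"object","properties":{"commands":{"type":"array"},"newtons":{"type":"number"}},"required":["commands"]}

```bash
mkdir -p pics; ls
python3 - <<'E'
from workcell import bot, cams
import cv2, numpy as np, pickle
o=bot.get_obs(); print({k:np.round(v,4) for k,v in o.items()})
d={}
for n in ("top","scene"):
    c=cams.camera(n); d[n]=c
    print(n,c["camera_matrix"].tolist(),np.round(c["R"],3).tolist(),np.round(c["t"],3).tolist())
    for k in ["press","bed_mark","top_board","cork_disc","red_disc","blue_disc","red_pail","blue_pail","pail_lid","brush","water_jar","brush_pot"]:
        print(k,[(np.round(r["rect"]).astype(int).tolist(),round(r["confidence"],2)) for r in cams.spot_in(k,n)])
pickle.dump(d,open("d.pkl","wb"))
cv2.imwrite("pics/a.png",d["top"]["frame"]);cv2.imwrite("pics/b.png",d["scene"]["frame"])
E
```

```text
pics
{'time': np.float64(0.0), 'q': array([6.73804e+01, 5.01070e+00, 1.00347e+01, 9.50997e+01, 1.20000e-03,
       9.00000e+01]), 'qd': array([-0.0402, -0.1055, -0.0501,  0.0529,  0.069 , -0.0682]), 'joint_efforts': array([ 1.00000e-03, -5.20388e+01,  4.64802e+01,  1.64000e-02,
        1.00000e-04,  0.00000e+00]), 'ee_pos': array([0.2114, 0.5075, 0.2306]), 'tcp_rot': array([ -90.8852,   89.9242, -113.5048]), 'wrist_force': array([ 0.2375, -0.3969, -0.2898]), 'torque': array([-0.0528,  0.0243,  0.0065]), 'opening': np.float64(0.0853)}
top [[383.8313786844465, 0.0, 281.51033316162125], [0.0, 383.8313786844465, 205.90866341195758], [0.0, 0.0, 1.0]] [[0.017, -1.0, -0.008], [-0.988, -0.016, -0.155], [0.155, 0.011, -0.988]] [0.003, 0.573, 0.951]
press [([254, 182, 303, 257], 0.97)]
bed_mark [([259, 204, 292, 241], 0.61)]
top_board []
cork_disc [([405, 211, 430, 233], 0.84), ([455, 179, 490, 206], 0.79), ([446, 212, 464, 236], 0.56), ([331, 104, 373, 155], 0.22)]
red_disc [([354, 187, 377, 205], 0.8), ([413, 265, 438, 292], 0.25)]
blue_disc [([355, 240, 382, 260], 0.95), ([225, 127, 294, 14
[... 395 characters left out ...]
.718, -0.482, -0.502], [-0.42, 0.276, -0.865]] [-0.315, -0.387, 1.971]
press [([259, 186, 310, 240], 0.64)]
bed_mark [([267, 194, 300, 223], 0.93)]
top_board [([320, 155, 368, 196], 0.57)]
cork_disc [([148, 298, 174, 326], 0.75), ([180, 260, 199, 280], 0.55), ([256, 186, 312, 240], 0.22)]
red_disc [([228, 254, 246, 270], 0.69)]
blue_disc [([179, 259, 200, 280], 0.74), ([200, 221, 224, 241], 0.57)]
red_pail [([258, 261, 294, 308], 0.64), ([358, 194, 387, 232], 0.59)]
blue_pail [([355, 196, 388, 232], 0.79)]
pail_lid [([193, 295, 226, 328], 0.82)]
brush [([310, 238, 361, 264], 0.72)]
water_jar [([157, 223, 181, 244], 0.79), ([258, 264, 292, 307], 0.68)]
brush_pot [([385, 119, 413, 165], 0.75)]
```

Run:
```python
import pickle,cv2,numpy as np
d=pickle.load(open("d.pkl","rb"))
f=d["top"]["frame"]
cv2.imwrite("pics/top.png",cv2.resize(f[90:310,140:500],None,fx=2.2,fy=2.2,interpolation=cv2.INTER_CUBIC))
f=d["scene"]["frame"]
cv2.imwrite("pics/scene.png",cv2.resize(f[110:340,130:430],None,fx=2.6,fy=2.6,interpolation=cv2.INTER_CUBIC))
```

```text
(no output)
```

View pics/top.png

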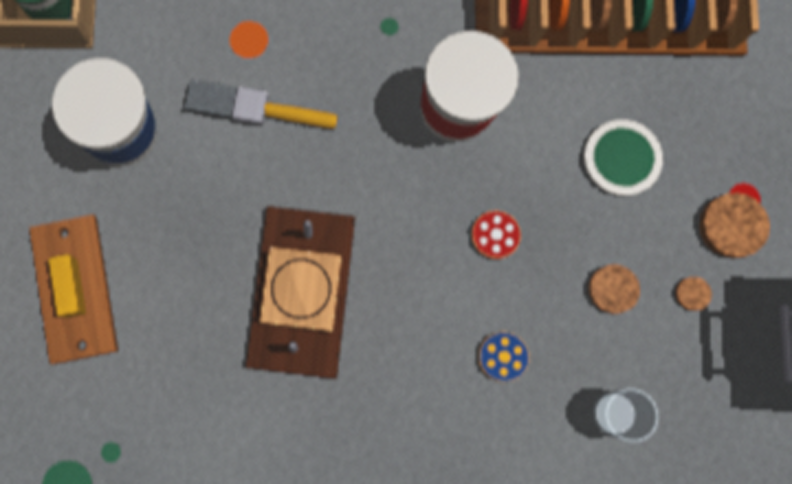

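View pics/scene.png

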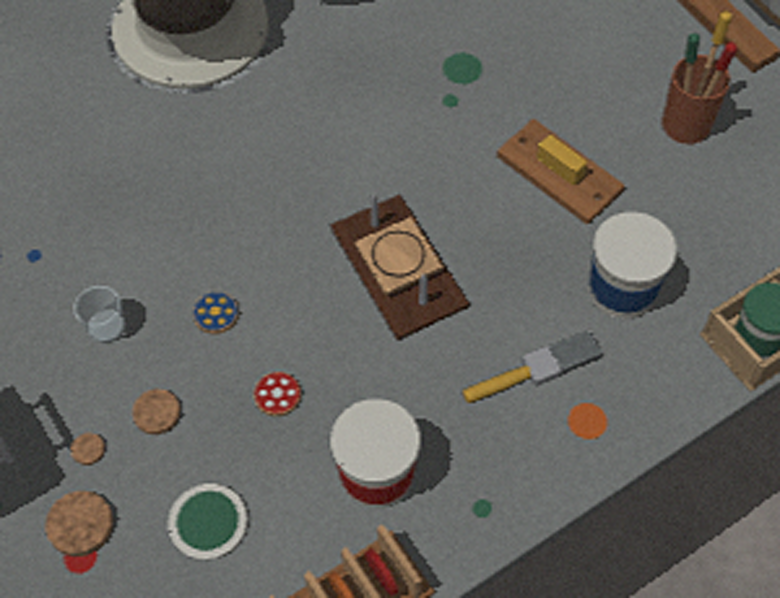

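The top picture shows the press at crop (300,290), the top board with its yellow handle at (65,285), the red disc at (496,235) and the blue disc at (503,356). There are three cork discs: large at (735,224), medium at (613,289) and small at (693,293). The medium one looks about the red disc's size, so I'll measure it and confirm.

```bash
cat > h.py <<'E'
import numpy as np,cv2
def ray(c,uv,z,R=None,t=None):
    """pixels -> world points on plane z; R,t world->camera"""
    R=c["R"] if R is None else R; t=c["t"] if t is None else t
    R=np.array(R);t=np.array(t)
    uv=np.atleast_2d(uv).astype(float); K=np.array(c["camera_matrix"])
    dw=np.c_[uv,np.ones(len(uv))]@np.linalg.inv(K).T@R; o=-R.T@t
    return o+dw*((z-o[2])/dw[:,2])[:,None]
def cloud(c,R=None,t=None):
    R=np.array(c["R"] if R is None else R);t=np.array(c["t"] if t is None else t)
    v,u=np.mgrid[:420,:560]; D=c["depth"]; K=np.array(c["camera_matrix"])
    P=np.stack([(u-K[0,2])/K[0,0]*D,(v-K[1,2])/K[1,1]*D,D],-1)
    return (P-t)@R
E
python3 - <<'E'
import pickle
from h import *
d=pickle.load(open("d.pkl","rb")); c=d["top"]
print("cam",-c["R"].T@c["t"])
W=cloud(c); hsv=cv2.cvtColor(c["frame"],cv2.COLOR_BGR2HSV)
g=W[240:300,300:340]; print("table z",np.median(g[...,2]))
for n,r,z in [("corkM",(405,211,430,233),.012),("corkL",(455,176,494,208),.012),("corkS",(446,212,466,236),.012),("red",(352,184,379,208),.01),("blue",(353,238,383,264),.01)]:
    a=(slice(r[1]-2,r[3]+3),slice(r[0]-2,r[2]+3))
    m=(hsv[a][...,1]>80).astype(np.uint8)
    k=max(cv2.findContours(m,0,1)[0],key=cv2.contourArea)
    m2=np.zeros_like(m);cv2.drawContours(m2,[k],-1,1,-1)
    M=cv2.moments(m2,True); uv=[M["m10"]/M["m00"]+a[1].start,M["m01"]/M["m00"]+a[0].start]
    p=ray(c,uv,z)[0]; dist=np.linalg.norm(p+c["R"].T@c["t"])
    print(n,np.round(uv,1),np.round(p,4),"diam",2*np.sqrt(m2.sum()/np.pi)*dist/383.8,"z",np.median(W[a][...,2][m2>0]))
# bed, board, handle
for n,(x0,y0,x1,y1),f,z in [("bed",(250,195,305,250),lambda h:(h[...,2]>140)&(h[...,1]>50),.036),("handle",(160,200,180,236),lambda h:(h[...,1]>190)&(h[...,0]>20),.052),("board",(150,180,198,260),lambda h:h[...,1]>90,.015),("base",(245,178,308,268),lambda h:h[...,1]>60,.012)]:
    m=f(hsv[y0:y1,x0:x1]).astype(np.uint8); k=max(cv2.findContours(m,0,1)[0],key=cv2.contourArea).reshape(-1,2)+[x0,y0]
    w=ray(c,k,z); r=cv2.minAreaRect((w[:,:2]*1000).astype(np.float32)); print(n,[np.round(q,1) for q in r], "depthz",np.median(W[y0:y1,x0:x1,2][m>0]))
for n,uv in [("dowA",(308/2.2+140,232/2.2+90)),("dowB",(293/2.2+140,346/2.2+90))]: print(n,ray(c,uv,.084))
for n,(u,v) in [("redpail",(352,124)),("bluepail",(185,135)),("jar",(426,280)),("lid",(423,160))]: print(n,np.round(W[v,u],3))
cv2.imwrite("pics/corks.png",cv2.resize(c["frame"][165:270,340:500],None,fx=4.5,fy=4.5,interpolation=cv2.INTER_CUBIC))
E
```

```text
cam [0.41928174 0.00174199 1.02827053]
table z 0.0009145548986377759
corkM [418.8 221. ] [ 0.5436 -0.3526  0.012 ] diam 0.06418195385538514 z 0.013153404465372588
corkL [474.  190.7] [ 0.6277 -0.5035  0.012 ] diam 0.09595560475556397 z 0.01665921829198825
corkS [454.8 223.1] [ 0.5395 -0.4474  0.012 ] diam 0.04634987776695135 z 0.009261662117821659
red [364.9 196.3] [ 0.6082 -0.2113  0.01  ] diam 0.06248179447204572 z 0.011049609298088483
blue [368.8 251.8] [ 0.4601 -0.2191  0.01  ] diam 0.05694254036941363 z 0.011241730426412026
bed [array([535.1,  25. ]), array([85.7, 91.1]), np.float64(84.1)] depthz 0.037240895644743574
handle [array([532.8, 301.9]), array([65.4, 23.1]), np.float64(12.8)] depthz 0.05279210247079831
board [array([533.5, 301.9]), array([170.8,  82.6]), np.float64(12.1)] depthz 0.01623004132574802
base [array([534.9,  25.4]), array([109.6, 198.3]), np.float64(84.0)] depthz 0.014537114052232255
dowA [[0.59341807 0.01619841 0.084     ]]
dowB [[0.46416313 0.03061683 0.084     ]]
redpail [ 0.77  -0.16   0.117]
bluepail [0.737 0.255 0.114]
jar [ 0.39  -0.368  0.005]
lid [ 0.711 -0.37   0.012]
```

View pics/corks.png

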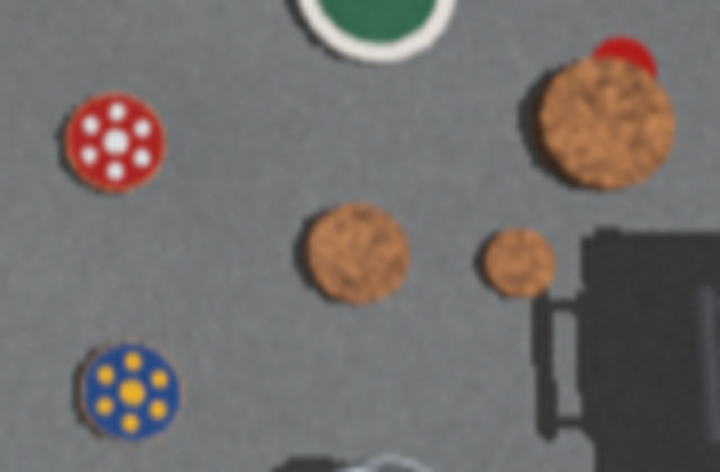

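The medium cork at top pixel (419,221) measures about 62 mm, against 96 mm and 46 mm for the other two. It is the one meant, and the crop confirms it. Next I'll move above it.

```bash
cat > go.py <<'E'
import sys,numpy as np
from scipy.spatial.transform import Rotation as Ro
from workcell import bot,cams
def pose():
    o=bot.get_obs(); return o,np.array(o["ee_pos"]),Ro.from_euler("xyz",o["tcp_rot"],degrees=True).as_matrix()
def go(x,y,z,jaw):
    o,p,R=pose(); a=np.degrees(np.arctan2(R[1,1],R[0,1])); da=(jaw-a+180)%360-180
    print("p",np.round(p,4),"jaw",round(a,2),"down",np.round(R[:,0],4),"q",np.round(o["q"],1),"F",np.round(o["wrist_force"],1),"open",round(o["opening"],4),"t",round(o["time"],2))
    print("shift",np.round(R.T@(np.array([x,y,z])-p),4),"roll",round(-np.radians(da),4))
if __name__=="__main__": go(*map(float,sys.argv[1:5]))
E
python3 go.py .5436 -.3526 .2 45; python3 -c "
from workcell import cams
import numpy as np
c=cams.camera('wrist');print(c['camera_matrix'],np.round(c['mount'],4))"
```

```text
p [0.2115 0.5077 0.2313] jaw 67.38 down [-0.e+00 -1.e-04 -1.e+00] q [67.4  5.  10.1 95.1  0.  90. ] F [0.7 0.5 0.8] open 0.0853 t 1.3
shift [ 0.0313 -0.6664  0.6374] roll 0.3906
[[359.63830336   0.         277.80388226]
 [  0.         359.63830336 210.68758919]
 [  0.           0.           1.        ]] [[-3.000e-04 -3.101e-01  9.507e-01 -1.431e-01]
 [ 1.000e+00 -8.000e-04  0.000e+00 -5.000e-04]
 [ 8.000e-04  9.507e-01  3.101e-01 -8.010e-02]
 [ 0.000e+00  0.000e+00  0.000e+00  1.000e+00]]
```

Emit:
apply_moves --pt "0 -0.02 0.02 0.0 1" --pt "0 -0.05 0.05 0.02 1" --pt "0 -0.08 0.08 0.04 1" --pt "0 -0.115 0.11 0.08 1" --pt "0 -0.15 0.14 0.1 1" --pt "0 -0.18 0.17 0.12 1" --pt "0 -0.21 0.2 0.15 1" --pt "0 -0.245 0.235 0.18 1" --pt "0 -0.28 0.27 0.2 1" --pt "0 -0.31 0.3 0.22 1" --pt "0 -0.345 0.33 0.24 1" --pt "0 -0.38 0.36 0.26 1"

```text
time: 2.55
ee_pos: [0.3979, 0.0166, 0.2316]
tcp_rot: [42.8, 89.9, 5.2]
wrist_force: [1.6, 0.1, -0.2]
opening: 0.0851
```

```bash
python3 go.py .5436 -.3526 .2 45
```

```text
p [0.3979 0.0166 0.2316] jaw 52.44 down [ 1.e-03  1.e-04 -1.e+00] q [  2.4 -15.6  -8.9  96.6   0.   39.9] F [ 1.6  0.1 -0.2] open 0.0851 t 2.55
shift [ 0.0317 -0.2039  0.3405] roll 0.1299
```

Emit:
apply_moves --pt "0 -0.02 0.035 0.02 1" --pt "0.005 -0.045 0.075 0.05 1" --pt "0.01 -0.07 0.115 0.07 1" --pt "0.015 -0.095 0.16 0.1 1" --pt "0.02 -0.12 0.2 0.11 1" --pt "0.025 -0.145 0.24 0.12 1" --pt "0.03 -0.17 0.28 0.13 1" --pt "0.032 -0.19 0.315 0.13 1" --pt "0.032 -0.204 0.34 0.13 1" --pt "0.032 -0.204 0.34 0.13 1"

```text
time: 3.55
ee_pos: [0.5435, -0.3554, 0.1975]
tcp_rot: [-178.4, 89.9, 136.4]
wrist_force: [0.5, 0.7, 0.3]
opening: 0.0852
```

```bash
cat > w.py <<'E'
import cv2,numpy as np
from go import pose,cams
from h import ray,cloud
def wrist(save=None):
    o,p,R=pose(); c=cams.camera("wrist"); M=np.array(c["mount"])
    Rwc=R@M[:3,:3]; tw=R@M[:3,3]+p; c["R"]=Rwc.T; c["t"]=-Rwc.T@tw
    if save: cv2.imwrite(save,c["frame"])
    return c,p,R
def disc(c,m,z):
    """centre & diameter of the biggest blob of mask m, its rim taken on plane z"""
    m=cv2.morphologyEx(m.astype(np.uint8),cv2.MORPH_OPEN,np.ones((3,3),np.uint8))
    k=max(cv2.findContours(m,0,1)[0],key=cv2.contourArea).reshape(-1,2)
    w=ray(c,k,z)[:,:2]; e=cv2.fitEllipse((w*1000).astype(np.float32).reshape(-1,1,2))
    return k.min(0),k.max(0),np.round(e[0],1),np.round(e[1],1)
E
python3 - <<'E'
from w import *
c,p,R=wrist("pics/w1.png"); print(p)
hsv=cv2.cvtColor(c["frame"],cv2.COLOR_BGR2HSV)
print([(r["rect"],r["confidence"]) for r in cams.spot_in("cork_disc","wrist")])
print("cork",disc(c,(hsv[...,1]>90)&(hsv[...,0]<25),.012))
W=cloud(c)
print("depth z center",W[200:260:20,280,2])
E
python3 go.py .5436 -.3526 .1 45
```

```text
[ 0.54345438 -0.35541531  0.19752877]
[([245.2, 147.3, 308.5, 213.8], 0.93), ([198.5, 291.2, 273.2, 361.4], 0.67), ([188.4, 222.0, 233.1, 262.0], 0.58)]
cork (array([410,  87], dtype=int32), array([477, 152], dtype=int32), array([ 607.5, -211.2]), array([56.8, 57.8]))
depth z center [1.32058449e-02 3.59838583e-04 5.95014094e-06]
p [ 0.543  -0.3528  0.1989] jaw 44.94 down [-1.e-04  9.e-04 -1.e+00] q [-33.   18.4  22.1  93.7   0.   12. ] F [0.4 0.7 0.4] open 0.0852 t 3.65
shift [0.0989 0.0005 0.0004] roll -0.0011
```

View pics/w1.png

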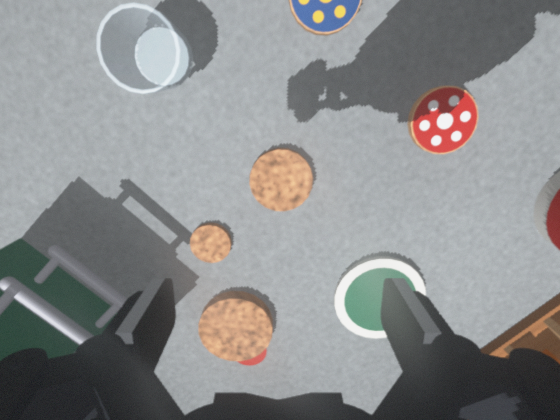

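The wrist picture shows the medium cork at (281,180), the small one at (210,243), the large one at (236,328) and the red disc at (445,120). The arm was still settling, so I'll measure again.

```bash
python3 - <<'E'
from w import *
for i in range(3):
    c,p,R=wrist()
    hsv=cv2.cvtColor(c["frame"],cv2.COLOR_BGR2HSV)
    m=(hsv[...,1]>90)&(hsv[...,0]<25); r=np.zeros_like(m); r[140:220,240:315]=1
    print(np.round(p,4),"cork",disc(c,m&r,.012)[2:])
r[:]=0;r[75:160,400:490]=1
print("red",disc(c,(hsv[...,1]>60)&r,.01)[2:])
E
python3 go.py .5436 -.3526 .1 45
```

```text
[ 0.543  -0.3528  0.1989] cork (array([ 542.8, -352.5]), array([55.4, 57.8]))
[ 0.5429 -0.3522  0.1995] cork (array([ 542.8, -352.5]), array([55.6, 58.1]))
[ 0.543  -0.3518  0.1999] cork (array([ 542.7, -352.7]), array([55.5, 57.8]))
red (array([ 607.2, -211.7]), array([58.7, 61.3]))
p [ 0.543  -0.3516  0.2002] jaw 45.03 down [ 0.0013 -0.     -1.    ] q [-32.9  18.2  22.   93.7   0.   12. ] F [0.1 1.2 0.1] open 0.0854 t 3.8
shift [ 0.1002 -0.0004  0.001 ] roll 0.0006
```

Emit:
apply_moves --pt "0.02 -0.0005 0.001 0 0.65" --pt "0.05 -0.0005 0.001 0 0.65" --pt "0.085 -0.0005 0.001 0 0.65" --pt "0.12 -0.0005 0.001 0 0.65" --pt "0.15 -0.0005 0.001 0 0.65" --pt "0.17 -0.0005 0.001 0 0.65" --pt "0.185 -0.0005 0.001 0 0.65" --pt "0.193 -0.0005 0.001 0 0.65" --pt "0.197 -0.0005 0.001 0 0.65" --pt "0.2 -0.0005 0.001 0 0.65" --pt "0.2 -0.0005 0.001 0 0.65" --pt "0.2 -0.0005 0.001 0 0.65"

```text
time: 5.0
ee_pos: [0.544, -0.353, 0.001]
tcp_rot: [28.5, 89.9, -16.5]
wrist_force: [-0.4, -0.1, 0.6]
opening: 0.0704
```

```bash
python3 - <<'E'
from w import *
c,p,R=wrist("pics/w2.png"); print(p)
W=cloud(c); T=(W-p)@R  # tool coords
D=c["depth"]; 
m=(D>0)&(np.abs(T[...,2])<.012)&(np.abs(T[...,1])>.02)&(np.abs(T[...,1])<.065)
for s in (-1,1):
    q=T[m&(np.sign(T[...,1])==s)]; print(s,len(q),np.percentile(q[:,0],[50,90,99,100]) if len(q) else 0)
    for a in np.arange(-.06,.03,.006):
        k=q[(q[:,0]>=a)&(q[:,0]<a+.006)]
        if len(k): print("  x%.3f n%d |y| min %.4f max %.4f"%(a,len(k),np.abs(k[:,1]).min(),np.abs(k[:,1]).max()))
E
python3 go.py .5427 -.3525 -.003 45
```

```text
[ 0.54400361 -0.35295798  0.0010117 ]
-1 12197 [-0.04261636  0.00055179  0.00152188  0.00275735]
  x-0.060 n785 |y| min 0.0338 max 0.0647
  x-0.054 n259 |y| min 0.0370 max 0.0643
  x-0.048 n658 |y| min 0.0355 max 0.0464
  x-0.042 n590 |y| min 0.0355 max 0.0498
  x-0.036 n578 |y| min 0.0356 max 0.0498
  x-0.030 n510 |y| min 0.0356 max 0.0498
  x-0.024 n427 |y| min 0.0356 max 0.0497
  x-0.018 n490 |y| min 0.0201 max 0.0492
  x-0.012 n1047 |y| min 0.0200 max 0.0412
  x-0.006 n381 |y| min 0.0286 max 0.0650
  x-0.000 n2010 |y| min 0.0281 max 0.0650
1 12604 [-0.04501721  0.00061474  0.00161325  0.00259298]
  x-0.060 n819 |y| min 0.0317 max 0.0650
  x-0.054 n279 |y| min 0.0355 max 0.0637
  x-0.048 n634 |y| min 0.0340 max 0.0446
  x-0.042 n614 |y| min 0.0339 max 0.0483
  x-0.036 n592 |y| min 0.0340 max 0.0485
  x-0.030 n484 |y| min 0.0340 max 0.0481
  x-0.024 n457 |y| min 0.0341 max 0.0483
  x-0.018 n467 |y| min 0.0200 max 0.0467
  x-0.012 n971 |y| min 0.0200 max 0.0401
  x-0.006 n308 |y| min 0.0289 max 0.0650
  x-0.000 n2153 |y| min 0.0276 max 0.0650
p [ 0.544  -0.3529  0.0009] jaw 45.03 down [ 2.2e-03 -6.0e-04 -1.0e+00] q [-33.   19.9   2.   72.    0.   12. ] F [-0.5  0.4 -0.2] open 0.0702 t 5.05
shift [ 0.0039 -0.0006 -0.0012] roll 0.0005
```

View pics/w2.png

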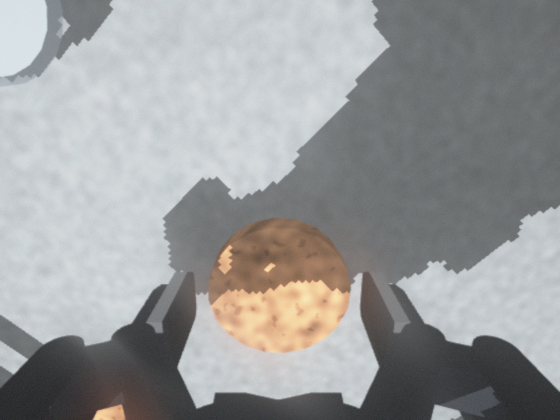

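The cork sits between the fingers at (280,285), with clearance on both sides. I'll lower the last few millimetres and grip.

Emit:
apply_moves --pt "0.002 -0.0005 -0.001 0 0.65" --pt "0.0045 -0.0005 -0.001 0 0.65" --pt "0.0045 -0.0005 -0.001 0 0.5" --pt "0.0045 -0.0005 -0.001 0 0.4" --pt "0.0045 -0.0005 -0.001 0 0.3" --pt "0.0045 -0.0005 -0.001 0 -1" --pt "0.0045 -0.0005 -0.001 0 -1" --pt "0.0045 -0.0005 -0.001 0 -1" --pt "0.0045 -0.0005 -0.001 0 -1" --newtons 40

```text
time: 5.95
ee_pos: [0.5431, -0.3527, -0.0033]
tcp_rot: [26.0, 89.8, -19.0]
wrist_force: [0.0, 0.4, 4.3]
opening: 0.0585
```

```bash
python3 go.py .5427 -.3525 .15 45
```

```text
p [ 0.5431 -0.3527 -0.0033] jaw 45.03 down [ 2.7e-03 -9.0e-04 -1.0e+00] q [-33.   19.8   1.5  71.5   0.   12. ] F [0.  0.4 4.3] open 0.0585 t 5.95
shift [-1.533e-01  1.000e-04 -0.000e+00] roll 0.0005
```

Emit:
apply_moves --pt "-0.005 0 0 0 -1" --pt "-0.015 0 0 0 -1" --pt "-0.035 0 0 0 -1" --pt "-0.06 0 0 0 -1" --pt "-0.09 0 0 0 -1" --pt "-0.12 0 0 0 -1" --pt "-0.145 0 0 0 -1" --pt "-0.16 0 0 0 -1" --pt "-0.165 0 0 0 -1" --pt "-0.165 0 0 0 -1"

```text
time: 6.95
ee_pos: [0.5429, -0.3527, 0.1625]
tcp_rot: [21.8, 89.8, -23.2]
wrist_force: [-0.6, 0.2, -0.9]
opening: 0.0579
```

```bash
python3 go.py .42 .037 .165 83.8
```

```text
p [ 0.5429 -0.3527  0.1625] jaw 45.03 down [ 0.0037 -0.0016 -1.    ] q [-33.   17.5  17.   89.2   0.   11.9] F [-0.6  0.2 -0.9] open 0.0579 t 6.95
shift [-0.0036  0.1888 -0.3623] roll -0.6767
```

Emit:
apply_moves --pt "0 0.01 -0.02 -0.03 -1" --pt "0 0.025 -0.05 -0.1 -1" --pt "0 0.045 -0.085 -0.17 -1" --pt "0 0.065 -0.12 -0.24 -1" --pt "0 0.085 -0.16 -0.31 -1" --pt "0 0.105 -0.2 -0.38 -1" --pt "-0.003 0.125 -0.24 -0.45 -1" --pt "-0.003 0.145 -0.28 -0.52 -1" --pt "-0.003 0.165 -0.315 -0.59 -1" --pt "-0.003 0.18 -0.345 -0.65 -1" --pt "-0.003 0.189 -0.362 -0.677 -1" --pt "-0.003 0.189 -0.362 -0.677 -1"

```text
time: 8.15
ee_pos: [0.4192, 0.0386, 0.1635]
tcp_rot: [-24.6, 89.8, -30.6]
wrist_force: [0.8, -0.1, -0.0]
opening: 0.0582
```

```bash
python3 - <<'E'
from w import *
wrist();wrist()
c,p,R=wrist("pics/w3.png"); print(p)
np.savez("w3.npz",**{k:np.array(c[k]) for k in ("frame","depth","camera_matrix","R","t")},p=p,Rt=R)
print(cams.spot_in("bed_mark","wrist"))
E
python3 go.py .535 .025 .165 83.8
```

```text
[0.42004418 0.03690269 0.16368487]
[{'rect': [233.2, 344.6, 329.5, 367.0], 'confidence': 0.81}]
p [0.4204 0.0362 0.1639] jaw 83.75 down [ 0.0029 -0.0018 -1.    ] q [  5.  -13.6 -14.8  88.6  -0.1  11.3] F [-0.7 -0.5  0.6] open 0.0584 t 8.35
shift [-0.0007  0.0013  0.1152] roll -0.0008
```

View pics/w3.png

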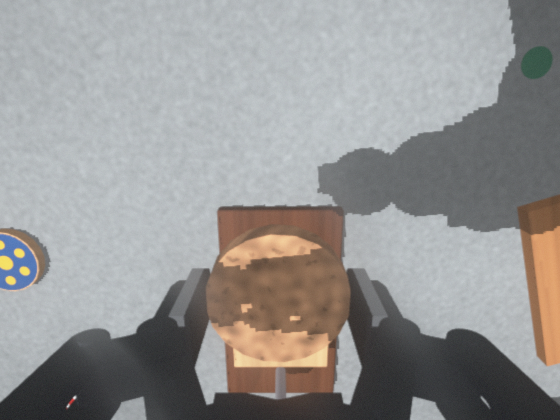

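The held disc at (280,290) hides the bed. The press lies below it in the picture, so I'll hover beyond it in x, where the bed falls in the upper half of the view.

Emit:
apply_moves --pt "-0.01 0 0.02 0 -1" --pt "-0.02 0 0.05 0 -1" --pt "-0.035 0 0.08 0 -1" --pt "-0.045 0 0.11 0 -1" --pt "-0.055 0 0.145 0 -1" --pt "-0.055 0 0.175 0 -1" --pt "-0.055 0.001 0.195 0 -1" --pt "-0.055 0.001 0.2 0 -1" --pt "-0.055 0.001 0.2 0 -1"

```text
time: 9.25
ee_pos: [0.6193, 0.0145, 0.2184]
tcp_rot: [-55.7, 89.9, -62.0]
wrist_force: [-0.1, 0.7, -0.1]
opening: 0.0578
```

```bash
cat > press.py <<'E'
from w import *
wrist();wrist();wrist()
c,p,R=wrist("pics/w4.png"); print(np.round(p,4))
hsv=cv2.cvtColor(c["frame"],cv2.COLOR_BGR2HSV)
W=cloud(c); 
near=np.hypot(W[...,0]-.535,W[...,1]-.025)
bed=(np.abs(W[...,2]-.037)<.006)&(near<.07)
k=max(cv2.findContours(cv2.morphologyEx(bed.astype(np.uint8),cv2.MORPH_OPEN,np.ones((5,5),np.uint8)),0,1)[0],key=cv2.contourArea).reshape(-1,2)
print("bed",[np.round(q,1) for q in cv2.minAreaRect((ray(c,k,.036)[:,:2]*1000).astype(np.float32))])
ring=(hsv[...,2]<100)&(W[...,2]>.03)&(W[...,2]<.043)&(near<.041)
P=ray(c,np.argwhere(ring)[:,::-1],.036)[:,:2]*1000
e=cv2.fitEllipse(P.astype(np.float32).reshape(-1,1,2)); print("ring",len(P),np.round(e[0],2),np.round(e[1],1))
tip=(W[...,2]>.078)&(W[...,2]<.092)&(near<.09)&(near>.05)
n,l,s,ct=cv2.connectedComponentsWithStats(tip.astype(np.uint8))
for i in range(1,n):
    if s[i,4]>3: print("tip",s[i,4],np.round(W[l==i].mean(0)*1000,1), np.round(ray(c,ct[i],.084)*1000,1))
E
python3 press.py
```

```text
[0.6184 0.0153 0.2198]
bed [array([534.6,  26.2]), array([86. , 89.2]), np.float64(83.7)]Traceback (most recent call last):
  File "press.py", line 12, in <module>
    e=cv2.fitEllipse(P.astype(np.float32).reshape(-1,1,2)); print("ring",len(P),np.round(e[0],2),np.round(e[1],1))
cv2.error: OpenCV(4.12.0) /io/opencv/modules/imgproc/src/shapedescr.cpp:361: error: (-201:Incorrect size of input array) There should be at least 5 points to fit the ellipse in function 'fitEllipseNoDirect'
```

View pics/w4.png

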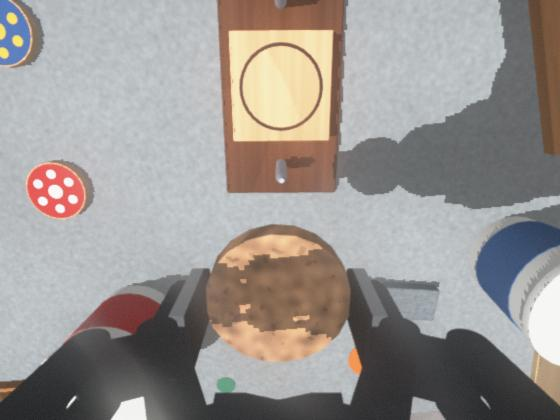

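```bash
sed -i 's/^ring=.*/bv=np.median(hsv[...,2][bed]); ring=(hsv[...,2]<.75*bv)\&bed\&(near<.040)\&(near>.03)/; s/^P=/print("bedV",bv);P=/' press.py
cat > held.py <<'E'
from w import *
def held(c,p,R,dz,m):
    r=np.zeros(m.shape,bool); r[215:370,200:360]=1
    a,b,ce,ax=disc(c,m&r,p[2]+dz)
    d=R.T@(np.r_[ce/1000,p[2]+dz]-p); print("held",a,b,ce,ax,"tool yz off mm",np.round(d[1:]*1000,2))
E
cat >> press.py <<'E'
from held import held
held(c,p,R,.0153,(hsv[...,1]>60)&(hsv[...,0]<25))
E
python3 press.py; python3 go.py .5346 .026 .165 83.8
```

```text
[0.6187 0.0156 0.2201]
bed [array([534.6,  26.2]), array([85.8, 89.8]), np.float64(84.0)]
bedV 245.0
ring 706 [534.73  26.41] [69.  69.1]
tip 57 [603.2  19.   82. ] [[602.8  19.   84. ]]
held [206 225] [350 361] [617.4  15.4] [58.3 62.8] tool yz off mm [-0.4  -1.17]
p [0.6187 0.0156 0.22  ] jaw 83.76 down [ 0.0035 -0.0018 -1.    ] q [ 1.5 14.3 19.4 94.9 -0.1  7.7] F [ 0.6  0.1 -0.3] open 0.0584 t 9.65
shift [ 0.0547  0.0012 -0.085 ] roll -0.0007
```

The bed ring is at (281,87), the near dowel at (281,170) and the held cork at (280,293). The wrist fit puts the ring centre at (534.7, 26.4) mm, and the top camera gave about (535, 25.2) mm.

Emit:
apply_moves --pt "0.01 0.0005 -0.015 0 -1" --pt "0.025 0.0005 -0.035 0 -1" --pt "0.045 0.001 -0.055 0 -1" --pt "0.065 0.001 -0.07 0 -1" --pt "0.085 0.0015 -0.08 0 -1" --pt "0.1 0.0015 -0.084 0 -1" --pt "0.11 0.0015 -0.084 0 -1" --pt "0.12 0.0015 -0.084 0 -1" --pt "0.12 0.0015 -0.084 0 -1" --pt "0.12 0.0015 -0.084 0 -1" --pt "0.12 0.0015 -0.084 0 -1"

```text
time: 10.75
ee_pos: [0.5364, 0.0261, 0.1004]
tcp_rot: [-15.2, 89.7, -21.5]
wrist_force: [-0.4, -0.7, 0.2]
opening: 0.0579
```

```bash
python3 -c "
from w import *
wrist();wrist()"; python3 go.py .5355 .0261 .033 83.9
```

```text
p [0.5363 0.026  0.1003] jaw 83.76 down [ 0.0044 -0.0017 -1.    ] q [ 2.8  2.4 -7.1 80.2 -0.1  9.1] F [-0.7 -0.1  0.1] open 0.0582 t 10.85
shift [ 0.0673  0.0001 -0.0011] roll -0.0025
```

Emit:
apply_moves --pt "0.01 0 -0.001 0 -1" --pt "0.025 0 -0.001 0 -1" --pt "0.04 0 -0.001 0 -1" --pt "0.05 0 -0.001 0 -1" --pt "0.056 0 -0.001 0 -1" --pt "0.06 0 -0.001 0 -1" --pt "0.063 0 -0.001 0 -1" --pt "0.065 0 -0.001 0 -1" --pt "0.066 0 -0.001 0 -1" --pt "0.067 0 -0.001 0 -1" --pt "0.0675 0 -0.001 0 -1" --pt "0.0675 0 -0.001 0 -1"

```text
time: 12.05
ee_pos: [0.5356, 0.0261, 0.0329]
tcp_rot: [-14.8, 89.7, -21.0]
wrist_force: [0.1, 0.4, 0.1]
opening: 0.058
```

```bash
python3 -c "
from w import *
wrist()"; python3 go.py .5355 .0261 .033 83.9
```

```text
p [0.5357 0.0261 0.033 ] jaw 83.76 down [ 0.0047 -0.0017 -1.    ] q [  2.8   3.8 -13.2  72.8  -0.1   9.1] F [-0.5  0.  -0.8] open 0.0579 t 12.1
shift [-0.      0.     -0.0002] roll -0.0024
```

Emit:
apply_moves --pt "0.0004 0 0 0 -1" --pt "0.0008 0 0 0 -1" --pt "0.0008 0 0 0 -1"

```text
time: 12.4
ee_pos: [0.5357, 0.0261, 0.0323]
tcp_rot: [-12.9, 89.7, -19.2]
wrist_force: [-1.5, -0.7, 2.2]
opening: 0.058
```

Emit:
apply_moves --pt "0.0004 0 0 0 -1" --pt "0.0004 0 0 0 -1"

```text
time: 12.6
ee_pos: [0.5358, 0.0261, 0.0321]
tcp_rot: [-11.5, 89.7, -17.8]
wrist_force: [-1.2, 0.6, 3.0]
opening: 0.058
```

Contact is felt at 3 N. I'll open gently to 72 mm, then rise.

Emit:
apply_moves --pt "0 0 0 0 0.4" --pt "0 0 0 0 0.5" --pt "0 0 0 0 0.6" --pt "0 0 0 0 0.7" --pt "0 0 0 0 0.75" --pt "-0.01 0 0 0 0.75" --pt "-0.03 0 0 0 0.75" --pt "-0.06 0 0 0 0.75" --pt "-0.1 0 0 0 0.75" --pt "-0.14 0 0 0 0.75" --pt "-0.17 0 0 0 0.75" --pt "-0.18 0 0 0 0.75"

```text
time: 13.8
ee_pos: [0.5358, 0.0264, 0.2165]
tcp_rot: [-1.5, 89.4, -7.7]
wrist_force: [0.8, -0.8, 0.1]
opening: 0.0752
```

```bash
python3 -c "
from w import *
wrist()"; python3 go.py .6072 -.2117 .19 60
```

```text
p [0.5358 0.0264 0.2162] jaw 83.76 down [ 0.0104 -0.0014 -0.9999] q [ 2.9  2.2  5.5 92.7 -0.1  9.1] F [-0.8  0.1  0.7] open 0.0747 t 13.85
shift [ 0.0273 -0.2289  0.0965] roll 0.4147
```

```bash
cat > cork.py <<'E'
from w import *
for i in range(2): c,p,R=wrist("pics/w5.png")
hsv=cv2.cvtColor(c["frame"],cv2.COLOR_BGR2HSV); W=cloud(c)
near=np.hypot(W[...,0]-.5347,W[...,1]-.0262)
print(np.round(p,4),R[:,0].round(4))
def fit(m,z,n):
    k=max(cv2.findContours(cv2.morphologyEx(m.astype(np.uint8),cv2.MORPH_OPEN,np.ones((3,3),np.uint8)),0,1)[0],key=cv2.contourArea).reshape(-1,2)
    e=cv2.fitEllipse((ray(c,k,z)[:,:2]*1000).astype(np.float32).reshape(-1,1,2)); print(n,np.round(e[0],1),np.round(e[1],1))
top=(W[...,2]>.044)&(W[...,2]<.066)&(near<.05); print("top z",np.median(W[top][:,2]))
fit(top,np.round(np.median(W[top][:,2]),3),"disc top")
bed=(W[...,2]>.02)&(W[...,2]<.0435)&(near<.06); b=np.median(hsv[...,2][bed&(near>.04)])
ring=(hsv[...,2]<.75*b)&(near<.040)&(near>.0315)&~top
P=ray(c,np.argwhere(ring)[:,::-1],.036)[:,:2]*1000
e=cv2.fitEllipse(P.astype(np.float32).reshape(-1,1,2)); print("ring",len(P),np.round(e[0],1),np.round(e[1],1))
k=max(cv2.findContours((bed|top).astype(np.uint8),0,1)[0],key=cv2.contourArea).reshape(-1,2)
print("bed",[np.round(q,1) for q in cv2.minAreaRect((ray(c,k,.036)[:,:2]*1000).astype(np.float32))])
E
python3 cork.py
```

```text
[0.5355 0.0264 0.214 ] [ 0.0082 -0.0015 -1.    ]
top z 0.048363321967184465
disc top [535.4  25.5] [58.5 59. ]
ring 9830 [257.   56.6] [316.1 726.6]
bed [array([533.9,  26.1]), array([85.8, 90.4]), np.float64(83.9)]
```

View pics/w5.png

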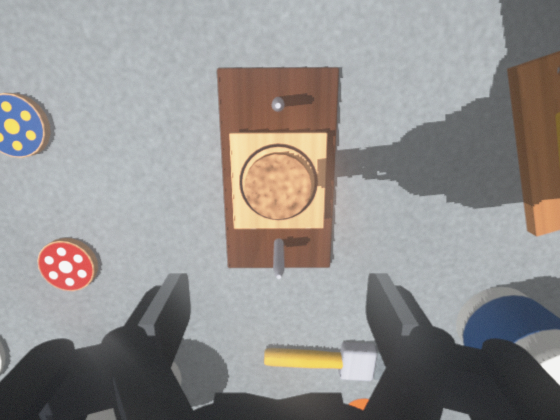

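The cork rests inside the black circle at (278,183), about 1 mm off centre. Next the red disc at (66,266).

Emit:
apply_moves --pt "0 -0.015 0.005 0.02 0.75" --pt "0.002 -0.04 0.017 0.07 0.75" --pt "0.004 -0.075 0.03 0.13 0.75" --pt "0.006 -0.11 0.045 0.2 0.75" --pt "0.008 -0.145 0.06 0.27 0.75" --pt "0.01 -0.18 0.075 0.33 0.75" --pt "0.012 -0.205 0.087 0.38 0.75" --pt "0.014 -0.22 0.093 0.41 0.75" --pt "0.014 -0.2285 0.0965 0.415 0.75" --pt "0.014 -0.2285 0.0965 0.415 0.75" --pt "0.014 -0.2285 0.0965 0.415 0.75" --pt "0.014 -0.2285 0.0965 0.415 0.75"

```text
time: 15.15
ee_pos: [0.6061, -0.2102, 0.1994]
tcp_rot: [14.8, 89.6, -15.1]
wrist_force: [-0.8, 0.0, 0.1]
opening: 0.0745
```

```bash
python3 - <<'E'
from w import *
for i in range(3):
    c,p,R=wrist()
    hsv=cv2.cvtColor(c["frame"],cv2.COLOR_BGR2HSV); W=cloud(c)
    m=(W[...,2]>.005)&(W[...,2]<.02)&(np.hypot(W[...,0]-.607,W[...,1]+.211)<.045)
    print(np.round(p,4),disc(c,m,.01),disc(c,(hsv[...,1]>60)&(np.hypot(W[...,0]-.607,W[...,1]+.211)<.045),.01)[2:])
E
python3 go.py .6072 -.2117 -.0035 60
```

```text
[ 0.6061 -0.2102  0.1994] (array([247, 152], dtype=int32), array([309, 212], dtype=int32), array([ 607.5, -211. ]), array([58.7, 59. ])) (array([ 607.8, -210.7]), array([58.4, 59.1]))
[ 0.6062 -0.2102  0.1994] (array([247, 151], dtype=int32), array([309, 212], dtype=int32), array([ 607.6, -210.9]), array([58.5, 59.1])) (array([ 607.8, -210.7]), array([58.2, 59.4]))
[ 0.6062 -0.2103  0.1994] (array([247, 152], dtype=int32), array([309, 212], dtype=int32), array([ 607.6, -211. ]), array([58.3, 58.8])) (array([ 607.7, -210.8]), array([58.3, 59. ]))
p [ 0.6062 -0.2105  0.1994] jaw 60.05 down [ 0.0063 -0.0018 -1.    ] q [-19.2  17.1  20.5  93.1   0.   10.8] F [ 0.4 -0.5  0.1] open 0.075 t 15.3
shift [ 2.029e-01 -9.000e-04  2.000e-04] roll 0.0009
```

Emit:
apply_moves --pt "0.015 0 0 0 0.65" --pt "0.045 0 0 0 0.65" --pt "0.085 0 0 0 0.65" --pt "0.12 0 0 0 0.65" --pt "0.15 0 0 0 0.65" --pt "0.175 0 0 0 0.65" --pt "0.19 0 0 0 0.65" --pt "0.197 0 0 0 0.65" --pt "0.2 0 0 0 0.65" --pt "0.202 0 0 0 0.65" --pt "0.2025 0 0 0 0.65" --pt "0.2025 0 0 0 0.65"

```text
time: 16.5
ee_pos: [0.608, -0.211, -0.0022]
tcp_rot: [13.6, 89.6, -16.3]
wrist_force: [0.2, -0.2, -0.5]
opening: 0.0704
```

```bash
python3 -c "
from w import *
wrist()"; python3 go.py .6075 -.211 -.003 60
```

```text
p [ 0.6079 -0.211  -0.0023] jaw 60.05 down [ 0.0073 -0.0022 -1.    ] q [-19.1  19.    0.5  71.1   0.   10.8] F [0.  0.  0.8] open 0.0705 t 16.55
shift [ 0.0007 -0.0002 -0.0004] roll 0.0009
```

Emit:
apply_moves --pt "0.0008 0 -0.0003 0 0.5" --pt "0.0008 0 -0.0003 0 0.4" --pt "0.0008 0 -0.0003 0 0.3" --pt "0.0008 0 -0.0003 0 -1" --pt "0.0008 0 -0.0003 0 -1" --pt "0.0008 0 -0.0003 0 -1" --pt "0.0008 0 -0.0003 0 -1" --pt "0.0008 0 -0.0003 0 -1"

```text
time: 17.35
ee_pos: [0.6081, -0.211, -0.0022]
tcp_rot: [13.2, 89.5, -16.7]
wrist_force: [-0.9, -0.0, 6.3]
opening: 0.0579
```

```bash
python3 go.py .5358 .0261 .16 83.76
```

```text
p [ 0.6081 -0.211  -0.0022] jaw 60.05 down [ 0.0085 -0.0026 -1.    ] q [-19.1  18.9   0.5  71.    0.   10.8] F [-0.9 -0.   6.3] open 0.0579 t 17.35
shift [-0.1634  0.1697 -0.1796] roll -0.4138
```

Emit:
apply_moves --pt "-0.005 0 0 0 -1" --pt "-0.015 0 0 0 -1" --pt "-0.035 0 0 0 -1" --pt "-0.065 0 0 0 -1" --pt "-0.1 0 0 0 -1" --pt "-0.13 0 0 0 -1" --pt "-0.15 0 0 0 -1" --pt "-0.16 0 0 0 -1" --pt "-0.165 0 0 0 -1" --pt "-0.165 0 0 0 -1" --pt "-0.165 0 0 0 -1"

```text
time: 18.45
ee_pos: [0.6063, -0.2105, 0.1616]
tcp_rot: [13.6, 89.6, -16.4]
wrist_force: [-0.6, -0.1, -0.7]
opening: 0.0583
```

```bash
python3 - <<'E'
from w import *
from held import held
for i in range(3):
    c,p,R=wrist("pics/w6.png")
    hsv=cv2.cvtColor(c["frame"],cv2.COLOR_BGR2HSV); W=cloud(c)
    print(np.round(p,4))
    held(c,p,R,.0122,(hsv[...,1]>60))
    h=(W[...,2]>p[2]-.01)&(W[...,2]<p[2]+.025); print("z top rel",np.median(W[...,2][h&(hsv[...,0]>170)])-p[2])
    held(c,p,R,.0122,h)
E
python3 go.py .5358 .0261 .16 83.76
```

```text
[ 0.6063 -0.2105  0.1616]
held [208 224] [348 355] [ 605.2 -210.4] [58.2 61.7] tool yz off mm [-0.47 -0.87]
z top rel 0.013238167773121645
held [200 224] [359 355] [ 605.2 -210.5] [61.  64.8] tool yz off mm [-0.56 -0.82]
[ 0.6062 -0.2104  0.1614]
held [208 224] [348 355] [ 605.2 -210.4] [58.3 61.7] tool yz off mm [-0.47 -0.81]
z top rel 0.013339910623585555
held [200 224] [359 355] [ 605.1 -210.6] [60.8 64.9] tool yz off mm [-0.69 -0.79]
[ 0.6062 -0.2104  0.1615]
held [208 225] [348 355] [ 605.2 -210.4] [58.2 61.7] tool yz off mm [-0.49 -0.82]
z top rel 0.013310607842432154
held [200 224] [359 355] [ 605.2 -210.4] [61.  64.9] tool yz off mm [-0.49 -0.82]
p [ 0.6063 -0.2104  0.1617] jaw 60.05 down [ 0.007  -0.0021 -1.    ] q [-19.1  16.5  15.6  88.7   0.   10.8] F [-0.3  0.3 -0.8] open 0.0578 t 18.6
shift [ 0.0007  0.1698 -0.1792] roll -0.4138
```

Emit:
apply_moves --pt "0 0.01 -0.01 -0.02 -1" --pt "0 0.025 -0.026 -0.06 -1" --pt "0 0.048 -0.05 -0.12 -1" --pt "0 0.071 -0.075 -0.18 -1" --pt "0 0.094 -0.1 -0.24 -1" --pt "0 0.118 -0.125 -0.3 -1" --pt "0 0.14 -0.148 -0.35 -1" --pt "0 0.157 -0.166 -0.39 -1" --pt "0 0.167 -0.176 -0.41 -1" --pt "0 0.17 -0.1795 -0.414 -1" --pt "0 0.17 -0.1795 -0.414 -1" --pt "0 0.17 -0.1795 -0.414 -1"

```text
time: 19.8
ee_pos: [0.5358, 0.0259, 0.1606]
tcp_rot: [-11.7, 89.6, -18.0]
wrist_force: [0.2, -0.1, 0.2]
opening: 0.0579
```

```bash
python3 -c "
from w import *
wrist();wrist()"; python3 go.py .5354 .0261 .046 83.76
```

```text
p [0.5358 0.0256 0.1606] jaw 83.68 down [ 0.0067 -0.0022 -1.    ] q [ 2.8  1.9 -1.  86.7 -0.1  9.1] F [-0.5 -0.4  0.2] open 0.0579 t 19.9
shift [ 0.1146  0.0006 -0.0013] roll -0.0013
```

Emit:
apply_moves --pt "0.01 0.0003 -0.0005 0 -1" --pt "0.03 0.0005 -0.001 0 -1" --pt "0.055 0.0005 -0.0012 0 -1" --pt "0.075 0.0005 -0.0012 0 -1" --pt "0.09 0.0005 -0.0012 0 -1" --pt "0.1 0.0005 -0.0012 0 -1" --pt "0.107 0.0005 -0.0012 0 -1" --pt "0.11 0.0005 -0.0012 0 -1" --pt "0.1115 0.0005 -0.0012 0 -1" --pt "0.1125 0.0005 -0.0012 0 -1" --pt "0.1125 0.0005 -0.0012 0 -1" --pt "0.1125 0.0005 -0.0012 0 -1"

```text
time: 21.1
ee_pos: [0.5357, 0.026, 0.0485]
tcp_rot: [-10.0, 89.6, -16.3]
wrist_force: [-0.3, 0.4, -0.2]
opening: 0.058
```

```bash
python3 -c "
from w import *
wrist();wrist()"; python3 go.py .5354 .0261 .046 83.76
```

```text
p [0.5356 0.026  0.0484] jaw 83.69 down [ 0.0072 -0.0022 -1.    ] q [  2.9   3.2 -12.1  74.3  -0.1   9.2] F [ 0.6 -0.1  0.8] open 0.058 t 21.2
shift [ 0.0024  0.0001 -0.0002] roll -0.0013
```

Emit:
apply_moves --pt "0.001 0 -0.0002 0 -1" --pt "0.0018 0 -0.0002 0 -1" --pt "0.0022 0 -0.0002 0 -1" --pt "0.0024 0 -0.0002 0 -1" --pt "0.0024 0 -0.0002 0 -1"

```text
time: 21.7
ee_pos: [0.5354, 0.0261, 0.046]
tcp_rot: [-10.3, 89.6, -16.6]
wrist_force: [-0.6, -0.5, 0.2]
opening: 0.058
```

Emit:
apply_moves --pt "0.0004 0 0 0 -1" --pt "0.0008 0 0 0 -1" --pt "0.001 0 0 0 -1" --pt "0.001 0 0 0 -1"

```text
time: 22.1
ee_pos: [0.5355, 0.0261, 0.0451]
tcp_rot: [-9.4, 89.6, -15.7]
wrist_force: [-1.3, 0.1, 3.0]
opening: 0.0576
```

Contact again at 3 N, so I'll release.

Emit:
apply_moves --pt "0 0 0 0 0.4" --pt "0 0 0 0 0.5" --pt "0 0 0 0 0.6" --pt "0 0 0 0 0.7" --pt "-0.003 0 0 0 0.75" --pt "-0.015 0 0 0 0.75" --pt "-0.045 0 0 0 0.75" --pt "-0.09 0 0 0 0.75" --pt "-0.13 0 0 0 0.75" --pt "-0.155 0 0 0 0.75" --pt "-0.165 0 0 0 0.75" --pt "-0.165 0 0 0 0.75"

```text
time: 23.3
ee_pos: [0.5349, 0.0265, 0.2116]
tcp_rot: [-4.9, 89.4, -11.2]
wrist_force: [-0.2, 0.7, 0.1]
opening: 0.0746
```

```bash
sed -i 's/w5.png/w7.png/; s/^ring=/ok=0#/' cork.py; sed -i '/^P=/d;/^e=cv2/d' cork.py
python3 -c "
from w import *
wrist();wrist()"; python3 cork.py
python3 - <<'E'
import cv2
cv2.imwrite('pics/w7c.png',cv2.resize(cv2.imread('pics/w7.png')[60:290,170:400],None,fx=2.5,fy=2.5,interpolation=cv2.INTER_CUBIC))
E
python3 go.py .5328 .3019 .2 102.5
```

```text
[0.5338 0.0264 0.2084] [ 0.005  -0.0022 -1.    ]
top z 0.05856215089268921
disc top [534.3  25.6] [58.2 60.5]
bed [array([533.6,  26.2]), array([85.8, 90.2]), np.float64(84.0)]
p [0.5337 0.0264 0.2083] jaw 83.69 down [ 0.0047 -0.0022 -1.    ] q [ 2.9  2.1  4.5 92.1 -0.1  9.2] F [-0.3 -0.2  0.2] open 0.0742 t 23.5
shift [ 0.0077  0.2738 -0.0312] roll -0.3283
```

View pics/w7c.png

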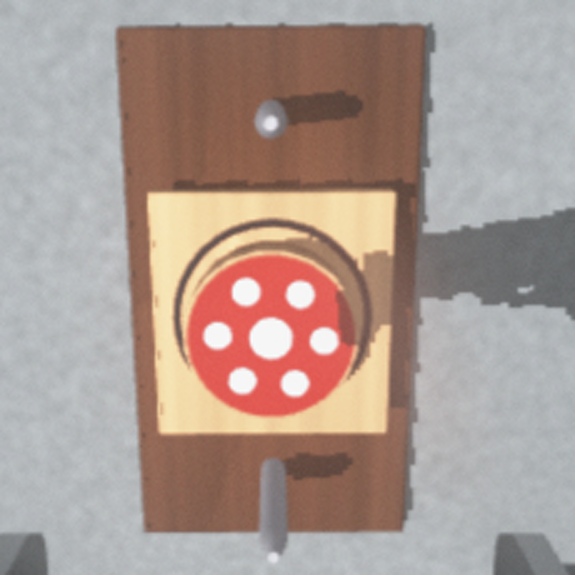

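The red disc sits squarely on the cork, centred at (270,335) in the crop, within about 1 mm by the fits. Both dowels are in view. Next the top board.

Emit:
apply_moves --pt "0 0.012 -0.001 -0.02 0.75" --pt "0.001 0.035 -0.004 -0.06 0.75" --pt "0.002 0.07 -0.008 -0.1 0.75" --pt "0.003 0.11 -0.012 -0.15 0.75" --pt "0.004 0.15 -0.017 -0.2 0.75" --pt "0.005 0.19 -0.022 -0.24 0.75" --pt "0.006 0.225 -0.026 -0.28 0.75" --pt "0.0075 0.25 -0.029 -0.31 0.75" --pt "0.0075 0.267 -0.031 -0.328 0.75" --pt "0.0075 0.274 -0.031 -0.328 0.75" --pt "0.0075 0.274 -0.031 -0.328 0.75" --pt "0.0075 0.274 -0.031 -0.328 0.75"

```text
time: 24.7
ee_pos: [0.5331, 0.3013, 0.2002]
tcp_rot: [-41.0, 89.7, -28.6]
wrist_force: [-0.5, -0.3, -0.8]
opening: 0.0745
```

```bash
cat > board.py <<'E'
from w import *
import sys
for i in range(3): c,p,R=wrist("pics/w8.png")
hsv=cv2.cvtColor(c["frame"],cv2.COLOR_BGR2HSV); W=cloud(c)
near=np.hypot(W[...,0]-.533,W[...,1]-.302); print(np.round(p,4),R[:,0].round(4))
def rect(m,z,n):
    k=max(cv2.findContours(cv2.morphologyEx(m.astype(np.uint8),cv2.MORPH_OPEN,np.ones((3,3),np.uint8)),0,1)[0],key=cv2.contourArea).reshape(-1,2)
    print(n,k.min(0),k.max(0),[np.round(q,1) for q in cv2.minAreaRect((ray(c,k,z)[:,:2]*1000).astype(np.float32))])
b=(W[...,2]>.009)&(W[...,2]<.022)&(near<.11); h=(W[...,2]>.045)&(W[...,2]<.06)&(near<.05)
rect(b|((W[...,2]>.009)&(near<.05)),.015,"board"); rect(h,.052,"handle")
hole=(near<.09)&(near>.05)&(W[...,2]<.007)
n,l,s,ct=cv2.connectedComponentsWithStats(hole.astype(np.uint8))
for i in range(1,n):
    if 20<s[i,4]<400: print("hole",s[i,4],np.round(ct[i],1),np.round(ray(c,ct[i],.015)[0]*1000,1))
E
python3 board.py; python3 go.py .5328 .3019 .03 102.5
```

```text
[0.5333 0.3011 0.2005] [ 0.005  -0.0023 -1.    ]
board [104 273] [460 419] [array([719.8, 345.6]), array([194.3, 406.9]), np.float64(12.5)]
handle [266 151] [297 231] [array([532.2, 303.2]), array([69.5, 25.7]), np.float64(12.3)]
hole 315 [279.6  84.8] [448.6 283.5  15. ]
hole 142 [281.1 105. ] [464.6 288.4  15. ]
hole 65 [280.6 249.3] [599.5 317.8  15. ]
p [0.5333 0.3011 0.2005] jaw 102.4 down [ 0.0051 -0.0021 -1.    ] q [29.6 13.  15.7 92.5 -0.3 17.2] F [0.5 0.2 0.2] open 0.0749 t 24.85
shift [ 0.1705  0.0014 -0.0011] roll -0.0018
```

View pics/w8.png

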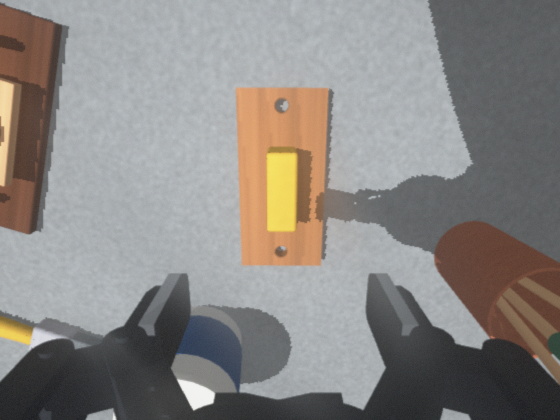

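The board lies at (283,175), with its holes at (281,105) and (281,249) and the handle at (282,191). I'll come straight down on the handle.

Emit:
apply_moves --pt "0.015 0.001 -0.001 0 0.3" --pt "0.04 0.002 -0.0014 0 0.1" --pt "0.07 0.0028 -0.0014 0 0" --pt "0.1 0.0028 -0.0014 0 0" --pt "0.13 0.0028 -0.0014 0 0" --pt "0.152 0.0028 -0.0014 0 0" --pt "0.167 0.0028 -0.0014 0 0" --pt "0.175 0.0028 -0.0014 0 0" --pt "0.179 0.0028 -0.0014 0 0" --pt "0.18 0.0028 -0.0014 0 0" --pt "0.18 0.0028 -0.0014 0 0"

```text
time: 25.95
ee_pos: [0.5327, 0.3034, 0.0214]
tcp_rot: [-25.4, 89.6, -13.0]
wrist_force: [-1.1, 1.0, 0.5]
opening: 0.0426
```

```bash
python3 -c "
from w import *
wrist()"; python3 go.py .5322 .3032 .02 102.3
```

```text
p [0.5327 0.3035 0.0215] jaw 102.4 down [ 0.0064 -0.0014 -1.    ] q [29.8 14.3 -2.5 72.8 -0.3 17.4] F [0.1 0.3 0. ] open 0.0427 t 26.0
shift [ 0.0015 -0.0001 -0.0006] roll 0.0017
```

Emit:
apply_moves --pt "0.0015 0 -0.0005 0.0017 -0.1" --pt "0.0015 0 -0.0005 0.0017 -0.2" --pt "0.0015 0 -0.0005 0.0017 -0.3" --pt "0.0015 0 -0.0005 0.0017 -0.4" --pt "0.0015 0 -0.0005 0.0017 -1" --pt "0.0015 0 -0.0005 0.0017 -1" --pt "0.0015 0 -0.0005 0.0017 -1" --pt "0.0015 0 -0.0005 0.0017 -1" --newtons 90

```text
time: 26.8
ee_pos: [0.5324, 0.3034, 0.0205]
tcp_rot: [-21.3, 89.6, -9.0]
wrist_force: [-2.5, -1.3, 5.5]
opening: 0.0251
```

```bash
python3 -c "
from w import *
wrist()"; python3 go.py .5347 .0262 .17 83.9
```

```text
p [0.5323 0.3034 0.0205] jaw 102.3 down [ 0.0067 -0.0011 -1.    ] q [29.8 14.3 -2.7 72.7 -0.2 17.5] F [-2.2 -1.3  5.9] open 0.025 t 26.85
shift [-0.1492 -0.2717 -0.0558] roll 0.3212
```

Emit:
apply_moves --pt "-0.003 0 0 0 -1" --pt "-0.01 0 0 0 -1" --pt "-0.022 0 0 0 -1" --pt "-0.04 0 0 0 -1" --pt "-0.065 0 0 0 -1" --pt "-0.09 0 0 0 -1" --pt "-0.115 0 0 0 -1" --pt "-0.135 0 0 0 -1" --pt "-0.145 0 0 0 -1" --pt "-0.15 0 0 0 -1" --pt "-0.15 0 0 0 -1" --pt "-0.15 0 0 0 -1"

```text
time: 28.05
ee_pos: [0.531, 0.3034, 0.1694]
tcp_rot: [-31.5, 89.7, -19.2]
wrist_force: [-0.0, 0.9, -4.0]
opening: 0.0245
```

```bash
cat > hb.py <<'E'
from w import *
for i in range(2): c,p,R=wrist("pics/w9.png")
print(np.round(p,4),R[:,0].round(4))
T=(cloud(c)-p)@R
b=np.abs(T[...,0]-.0055)<.006
b&=(np.abs(T[...,1])<.06)&(np.abs(T[...,2])<.1)
print("board x",np.median(T[...,0][b]))
hb=b.astype(np.uint8); k=[q for q in cv2.findContours(hb,cv2.RETR_CCOMP,1)[0]]
K=np.array(c["camera_matrix"]);M=np.array(c["mount"])
def tool(uv,x):
    d=np.c_[np.atleast_2d(uv),np.ones(len(np.atleast_2d(uv)))]@np.linalg.inv(K).T@M[:3,:3].T
    return M[:3,3]+d*((x-M[0,3])/d[:,0])[:,None]
big=max(k,key=cv2.contourArea).reshape(-1,2); t=tool(big,.0055)*1000
print("board yz",[np.round(q,1) for q in cv2.minAreaRect(t[:,1:].astype(np.float32))])
for q in k:
    a=cv2.contourArea(q)
    if 40<a<600: m=q.reshape(-1,2).mean(0); print("hole",a,m.round(1),np.round(tool(m,.0055)[0]*1000,1))
# dowel tips from picture w7
from scipy.spatial.transform import Rotation
pz=np.array([.5338,.0264,.2084]); x=np.array([.005,-.0022,-1]);x/=np.linalg.norm(x)
a=np.radians(83.69); y=np.array([np.cos(a),np.sin(a),0]); y-=x*(x@y); y/=np.linalg.norm(y); R7=np.c_[x,y,np.cross(x,y)]
Rw=R7@M[:3,:3]; tw=R7@M[:3,3]+pz
for uv in [(278,107.2),(279.2,282.8)]: print("tip",np.round(ray(c,uv,.084,Rw.T,-Rw.T@tw)[0]*1000,1))
E
python3 hb.py; python3 go.py .5347 .0262 .17 83.9
```

```text
[0.531  0.3034 0.1692] [ 0.0051 -0.002  -1.    ]
board x 0.004788836979365489
board yz [array([ -0.2, -31.2]), array([ 80.5, 105.2]), np.float64(0.0)]
hole 241.0 [314.8 376.5] [ 5.5 18.7 57.4]
hole 243.0 [240.2 376.5] [  5.5 -19.4  57.4]
tip [464.  34.  84.]
tip [604.8  19.4  84. ]
p [0.531  0.3034 0.1692] jaw 102.3 down [ 0.0051 -0.002  -1.    ] q [29.9 12.5 11.6 88.9 -0.2 17.6] F [-0.2 -0.1 -3. ] open 0.0249 t 28.15
shift [-2.000e-04 -2.716e-01 -5.540e-02] roll 0.3212
```

View pics/w9.png

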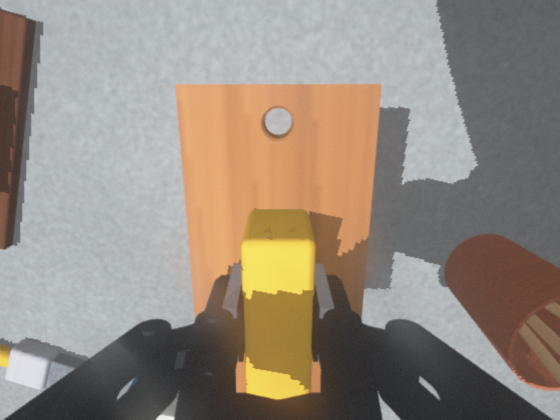

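The board is held level, with its far hole at (278,121). Next I'll carry it over the press.

Emit:
apply_moves --pt "0 -0.008 -0.001 0.01 -1" --pt "0 -0.025 -0.005 0.03 -1" --pt "0 -0.052 -0.01 0.06 -1" --pt "0 -0.085 -0.017 0.1 -1" --pt "0 -0.12 -0.024 0.14 -1" --pt "0 -0.155 -0.031 0.18 -1" --pt "0 -0.19 -0.038 0.22 -1" --pt "0 -0.22 -0.044 0.26 -1" --pt "0 -0.247 -0.05 0.29 -1" --pt "0 -0.263 -0.054 0.315 -1" --pt "0 -0.2715 -0.0557 0.3195 -1" --pt "0 -0.2715 -0.0557 0.3195 -1"

```text
time: 29.35
ee_pos: [0.5341, 0.0248, 0.1698]
tcp_rot: [-16.8, 89.7, -22.9]
wrist_force: [-0.0, 0.4, -3.2]
opening: 0.0248
```

```bash
python3 - <<'E'
from w import *
for i in range(3): c,p,R=wrist("pics/w10.png")
d=cams.camera("top"); cv2.imwrite("pics/t10.png",d["frame"])
E
python3 go.py .5344 .0264 .11 84
```

```text
p [0.5343 0.0269 0.1698] jaw 84.06 down [ 0.0051 -0.0018 -1.    ] q [ 2.9  1.8 -0.1 87.8 -0.1  8.9] F [-0.3  0.3 -4. ] open 0.0248 t 29.55
shift [ 0.0598 -0.0004 -0.0002] roll 0.001
```

Emit:
apply_moves --pt "0.008 -0.0002 -0.0001 0 -1" --pt "0.02 -0.0004 -0.0002 0 -1" --pt "0.035 -0.0004 -0.0002 0 -1" --pt "0.047 -0.0004 -0.0002 0 -1" --pt "0.055 -0.0004 -0.0002 0 -1" --pt "0.059 -0.0004 -0.0002 0 -1" --pt "0.0605 -0.0004 -0.0002 0 -1" --pt "0.061 -0.0004 -0.0002 0 -1" --pt "0.061 -0.0004 -0.0002 0 -1"

```text
time: 30.45
ee_pos: [0.5347, 0.0264, 0.1092]
tcp_rot: [-11.0, 89.7, -17.0]
wrist_force: [-0.2, -0.0, -2.4]
opening: 0.0247
```

```bash
cat > hole.py <<'E'
from w import *
import sys
for i in range(3): c,p,R=wrist(sys.argv[1])
print(np.round(p,4),R[:,0].round(4))
W=cloud(c); T=(W-p)@R; a=(slice(95,150),slice(250,308))
t=T[a]; inh=t[...,0]>.012
ys,xs=np.nonzero(inh); print("hole px",len(xs),"centre",(xs.min()+xs.max())/2+250,(ys.min()+ys.max())/2+95,"size",np.ptp(xs)+1,np.ptp(ys)+1)
tip=inh&(W[a][...,2]>.06); ys,xs=np.nonzero(tip); print("dowel px",len(xs),"centre",xs.mean()+250 if len(xs) else 0,ys.mean()+95 if len(xs) else 0,"maxz",W[a][...,2][inh].max())
print("mm/px",T[120,279,0],(T[120,279,0]+.143)/360*1000)
cv2.imwrite(sys.argv[1].replace(".png","c.png"),cv2.resize(c["frame"][85:160,240:320],None,fx=7,fy=7,interpolation=cv2.INTER_NEAREST))
E
python3 hole.py pics/w11.png; python3 go.py .5344 .0264 .1 84
```

```text
[0.5347 0.0264 0.1093] [ 0.0059 -0.0017 -1.    ]
hole px 630 centre 277.5 122.0 size 28 29
dowel px 364 centre 277.79395604395603 118.96703296703296 maxz 0.09683691573543635
mm/px 0.024693596925166168 0.46581554701435046
p [0.5346 0.0264 0.1092] jaw 84.05 down [ 0.0058 -0.0018 -1.    ] q [ 2.9  2.  -6.6 81.1 -0.1  8.8] F [ 0.2  0.4 -2.7] open 0.0247 t 30.6
shift [ 0.0092 -0.     -0.0003] roll 0.0009
```

Run:
```python
from w import *
c,p,R=wrist("pics/w12.png")
W=cloud(c)
z=(W[108:138,262:294,2]*1000)
g=cv2.cvtColor(c["frame"],cv2.COLOR_BGR2GRAY)[108:138,262:294]
np.set_printoptions(linewidth=250)
print(np.round(z[::2,::1]).astype(int))
```

```text
[[104 103 104 103 105 105 104 103 103 104 103 104  75  76  76  78  79  77  76  75 104 105 105 104 104 104 105 105 105 104 103 105]
 [104 104 104 105 103 103 105 104  73  73  75  77  78  79  80  81  81  81  81  80  79  78  76  75 103 104 103 103 105 104 105 105]
 [104 104 103 104 104 103  12  74  76  77  79  79  81  82  84  82  83  83  84  82  79  80  80  77  76  74 104 104 103 104 104 105]
 [105 104 105 102  13  12  13  75  76  78  80  81  84  84  85  83  84  85  84  84  83  83  80  78  77  76  71  12 104 104 104 105]
 [105 103 105  13  12  13  72  75  77  80  81  83  86  84  85  85  86  84  84  85  85  83  80  79  76  76  74  12  12 103 104 103]
 [104 103  93  13  13  12  12  74  76  79  81  82  84  85  84  84  84  84  85  84  84  83  80  79  77  75  11  13  12  12 103 104]
 [102 103  89  13  13  11  14  73  75  78  79  81  83  86  85  85  84  84  84  85  83  80  80  77  74  73  13  12  13  12 101 103]
 [104 101  92  13  13  12  12  12  13  74  77  78  79  81  81  83  83  83  82  82  79  78  77  74  12  12  13  12  13  12  97 104]
 [102 101  93  12  12  12  11  13  12  13  12 252  7
[... 165 characters left out ...]
 12  13  13  13  11  13  12  90  96 101 104]
 [104 104 102  97  92  13  12  12  12  13  12  12  14  13  12  13  13  12  12  11  13  12  13  12  12  13  12  89  95 100 103 104]
 [104 105 103 101  98  93  91  13  12  12  14  13  12  13  13  14  12  12  14  13  13  13  11  13  14  13  93  97 100 104 105 104]
 [104 105 104 103 103 101  96  95  91  12  13  12  13  13  12  12  12  13  12  13  12  11  11  90  93  96 100 103 104 104 103 104]
 [104 104 104 104 103 103 104 101  97  94  93  92  90  91  91  89  11  89  89  90  92  93  96  97 100 102 103 103 104 105 104 104]
 [105 104 104 105 103 104 104 104 104 102 102  99  96  98  97  95  96  96  97  99  99 101 101 103 104 104 105 104 104 104 104 103]]
```

The depth map at the hole shows the dowel tip about 1 mm toward −z (tool) of the hole centre. I'll correct that while lowering over the tapers.

Emit:
apply_moves --pt "0 0.0001 -0.0005 0 -1" --pt "0 0.0002 -0.001 0 -1" --pt "0.002 0.0002 -0.001 0 -1" --pt "0.004 0.0002 -0.001 0 -1" --pt "0.006 0.0002 -0.001 0 -1" --pt "0.008 0.0002 -0.001 0 -1" --pt "0.01 0.0002 -0.001 0 -1" --pt "0.0115 0.0002 -0.001 0 -1" --pt "0.013 0.0002 -0.001 0 -1" --pt "0.013 0.0002 -0.001 0 -1"

```text
time: 31.65
ee_pos: [0.5336, 0.0267, 0.0958]
tcp_rot: [-12.6, 89.7, -18.6]
wrist_force: [0.5, -0.5, -3.2]
opening: 0.0246
```

```bash
python3 hole.py pics/w13.png; python3 go.py .5344 .0264 .085 84
```

```text
[0.5337 0.0267 0.0961] [ 0.0056 -0.0018 -1.    ]
hole px 552 centre 277.5 121.5 size 28 28
dowel px 391 centre 277.51150895140665 120.50639386189258 maxz 0.08366887992312184
mm/px 0.011861866751527462 0.4301718520875762
p [0.5337 0.0267 0.0962] jaw 84.05 down [ 0.0057 -0.0018 -1.    ] q [ 2.9  2.  -8.  79.7 -0.1  8.9] F [-0.9 -0.3 -2.8] open 0.0246 t 31.8
shift [ 0.0112 -0.0002  0.0006] roll 0.001
```

No contact force, and the dowel is centred in the hole. Continuing down onto the discs.

Emit:
apply_moves --pt "0.002 0 0 0 -1" --pt "0.004 0 0 0 -1" --pt "0.006 0 0 0 -1" --pt "0.008 0 0 0 -1" --pt "0.01 0 0 0 -1" --pt "0.012 0 0 0 -1" --pt "0.0135 0 0 0 -1" --pt "0.015 0 0 0 -1" --pt "0.016 0 0 0 -1" --pt "0.016 0 0 0 -1"

```text
time: 32.8
ee_pos: [0.5337, 0.0266, 0.08]
tcp_rot: [-12.4, 89.7, -18.3]
wrist_force: [-0.6, -0.5, -3.7]
opening: 0.0246
```

```bash
python3 hole.py pics/w14.png; python3 go.py .5344 .0264 .0675 84
```

```text
[0.5339 0.0267 0.0803] [ 0.0059 -0.0017 -1.    ]
hole px 165 centre 277.5 122.0 size 28 29
dowel px 85 centre 276.63529411764705 126.50588235294117 maxz 0.06782837611217524
mm/px -0.0040654131897070855 0.3859294078063692
p [0.5339 0.0267 0.0803] jaw 84.05 down [ 0.0059 -0.0018 -1.    ] q [ 2.9  2.3 -9.4 77.9 -0.1  8.9] F [-0.5  0.1 -3.4] open 0.0248 t 32.95
shift [ 0.0128 -0.0002  0.0005] roll 0.0009
```

Emit:
apply_moves --pt "0.001 0 0 0 -1" --pt "0.002 0 0 0 -1" --pt "0.003 0 0 0 -1" --pt "0.004 0 0 0 -1" --pt "0.005 0 0 0 -1" --pt "0.006 0 0 0 -1" --pt "0.007 0 0 0 -1" --pt "0.008 0 0 0 -1" --pt "0.009 0 0 0 -1" --pt "0.01 0 0 0 -1" --pt "0.011 0 0 0 -1" --pt "0.011 0 0 0 -1"

```text
time: 34.15
ee_pos: [0.534, 0.0267, 0.0699]
tcp_rot: [-9.0, 89.6, -14.9]
wrist_force: [-4.4, -1.0, 7.6]
opening: 0.0249
```

```bash
python3 -c "
from w import *
wrist();wrist()"; python3 go.py .5344 .0264 .0675 84
```

```text
p [0.534  0.0267 0.07  ] jaw 84.06 down [ 0.0065 -0.0017 -1.    ] q [  2.9   2.5 -10.4  76.8  -0.1   8.9] F [-4.2 -0.2  8.6] open 0.0246 t 34.25
shift [ 0.0025 -0.0002  0.0004] roll 0.001
```

Emit:
apply_moves --pt "0.0005 0 -0.0002 0 -1" --pt "0.001 0 -0.0003 0 -1" --pt "0.0015 0 -0.0003 0 -1" --pt "0.002 0 -0.0003 0 -1" --pt "0.0025 0 -0.0003 0 -1" --pt "0.003 0 -0.0003 0 -1" --pt "0.003 0 -0.0003 0 -1" --pt "0.003 0 -0.0003 0 -1"

```text
time: 35.05
ee_pos: [0.534, 0.0267, 0.0681]
tcp_rot: [-6.6, 89.5, -12.6]
wrist_force: [-4.5, -0.8, 10.2]
opening: 0.0247
```

```bash
cat > fin.py <<'E'
from w import *
for i in range(3): c,p,R=wrist("pics/w15.png")
W=cloud(c)
print("board top z: image",np.median(W[95:105,240:320,2]),"rows170",np.median(W[160:190,215:235,2]),np.median(W[160:190,330:345,2]),"TCP-based bed sink est mm",78.5-p[2]*1000)
d=cams.camera("scene"); V=cloud(d)
near=np.hypot(V[...,0]-.534,V[...,1]-.026)
for a,b in [(.02,.033),(.033,.044),(.05,.075)]: 
    m=(V[...,2]>a)&(V[...,2]<b)&(near<.1); print((a,b),m.sum(),np.median(V[...,2][m]) if m.sum() else None)
cv2.imwrite("pics/fin.png",cv2.resize(d["frame"][130:280,200:400],None,fx=3.6,fy=3.6,interpolation=cv2.INTER_CUBIC))
E
python3 fin.py; python3 go.py .5344 .0264 .067 84
```

```text
board top z: image 0.06316512757350076 rows170 0.06307403579334778 0.06314974090279812 TCP-based bed sink est mm 10.387712437329384
(0.02, 0.033) 60 0.024760351902241663
(0.033, 0.044) 0 None
(0.05, 0.075) 573 0.06181551190637402
p [0.5341 0.0267 0.0681] jaw 84.05 down [ 0.0079 -0.0018 -1.    ] q [  2.9   2.4 -10.6  76.5  -0.1   8.9] F [-4.5 -0.1 10.5] open 0.0248 t 35.25
shift [ 0.0011 -0.0002  0.0004] roll 0.0009
```

View pics/fin.png

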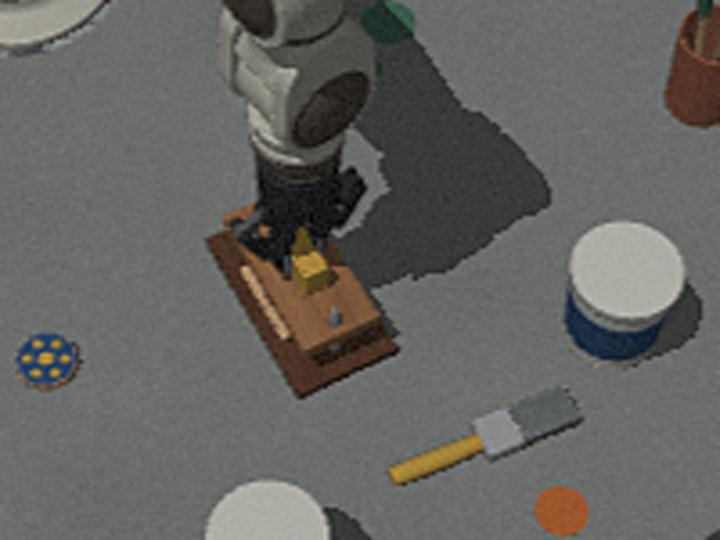

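The picture shows the board over both dowels, with a dowel tip at (335,317), the handle gripped and the bed low. Sink reads about 10–11 mm, so I'll push slightly more for margin.

Emit:
apply_moves --pt "0.0006 0 -0.0003 0 -1" --pt "0.0012 0 -0.0003 0 -1" --pt "0.0018 0 -0.0003 0 -1" --pt "0.0022 0 -0.0003 0 -1" --pt "0.0022 0 -0.0003 0 -1" --pt "0.0022 0 -0.0003 0 -1"

```text
time: 35.85
ee_pos: [0.5341, 0.0267, 0.0671]
tcp_rot: [-4.9, 89.5, -10.9]
wrist_force: [-4.7, -0.1, 11.9]
opening: 0.0249
```

```bash
python3 fin.py; python3 go.py .5344 .0264 .067 84
```

```text
board top z: image 0.06220606155351745 rows170 0.06212061819878299 0.062196091256796454 TCP-based bed sink est mm 11.337348536087418
(0.02, 0.033) 60 0.02428624192412221
(0.033, 0.044) 3 0.042897184074597444
(0.05, 0.075) 571 0.06080185638871477
p [0.5341 0.0267 0.0672] jaw 84.05 down [ 0.0092 -0.0018 -1.    ] q [  2.9   2.4 -10.8  76.3  -0.1   8.9] F [-4.3 -0.1 12. ] open 0.0249 t 36.05
shift [ 0.0002 -0.0002  0.0004] roll 0.0009
```

The sink now reads about 11 mm with a 12 N push, and it is steady. Handing in.

```bash
python3 -c "
from workcell import bot
print(bot.job_done())"
```

```text
the job is handed in; nothing more can be done
None
```

The coaster is made up in the press, and I handed the job in at 36 s with the arm still gripping the handle and holding the press closed. I laid the 60 mm cork (the middle-sized of the three) in the black circle, then the red disc on top of it painted face up. I then lowered the board over both dowels and pressed it down.

**Last checks**
- **Press:** the push is a steady 12 N. The bed has sunk 10.8 mm by wrist depth, 11.3 mm by arm height and about 11.7 mm by the scene camera, so the estimates differ by about 1 mm.
- **Discs:** the cork was laid about 1–1.5 mm off the circle's centre. The red disc measured within about 1 mm of the cork before the board covered them, and I couldn't recheck that afterwards.
- **Bystanders:** I moved none of the bystanders, and the blue disc showed in place in the last picture.
- **Small disagreements:** the top and wrist cameras differed by about 1 mm on the press's position. About 4 N of sideways force remains at the dowels, and the tool leans about 0.5° from vertical.

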